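# Put the bench tools back on the sloped tool stand

## Task

Put the four bench tools that lie about (the orange screwdriver, the blue screwdriver, the red hex-key set and the white marker) back on the sloped tool stand, each in the lane whose stop bar has the tool's own colour. Each tool lies straight along its lane with its lower end resting against the stop bar, the screwdrivers with the handle down at the bar. Leave the torch and the red ball pen where they are.

Things in the scene. Friction and masses are not known exactly. Their poses are not given: they have to be found in the camera images.
- driver_orange: Screwdriver with orange and black handle, 178 mm long, on the bench. The handle is the half towards +y (from y = -7 to +89 mm; straight part to +77 mm); 18 mm wide to grip along x, 24 mm high, 1 mm above the origin; the 6 mm shaft runs to y = -89 mm, its axis 13 mm up. Origin: centre of its underside; z up, y along its length.
- driver_blue: Screwdriver with blue and black handle, 186 mm long, on the bench. The handle is the half towards +y (from y = -3 to +93 mm; straight part to +81 mm); 18 mm wide to grip along x, 24 mm high, 1 mm above the origin; the 6 mm shaft runs to y = -93 mm, its axis 13 mm up. Origin: centre of its underside; z up, y along its length.
- hex_keys: Red folding hex-key set, a straight channel 104 mm long (y), 28 mm wide (x) and 24 mm high (z), lying on the bench; firm to grip across its width; both ends alike. Origin: centre of its underside; z up, y along its length.
- marker: White felt marker with black parts, 135 mm long (y), 16 mm thick, lying on the bench. May lie in its lane either way round. Origin: centre of its underside; z up, y along its length.
- lane_orange: Lane of the sloped tool stand with the ORANGE stop bar and a black painted screwdriver outline: place of the orange screwdriver. Origin: mid-lane on its floor at the foot of the stop bar (12 mm above the bench). Frame level, not tipped: z up, x the horizontal way the lane climbs (roughly away from the robot), y across.
- lane_blue: Lane of the sloped tool stand with the BLUE stop bar and a black painted screwdriver outline: place of the blue screwdriver. All lanes alike: floor 56 mm wide, 150 mm long, rising at 14 degrees from the stop bar; smooth, so a tool let go on it slides down to the bar by itself; 3 mm side ridges, stop bar 16 mm high at the low end. Frame as the orange lane's.
- lane_red: Lane of the sloped tool stand with the RED stop bar and a wide black painted outline: place of the red hex-key set. Shape as the blue lane, frame as the orange lane. The four lanes lie side by side at 58 mm pitch on a dark frame, in a different order each time.
- lane_white: Lane of the sloped tool stand with the WHITE stop bar and a narrow black painted outline: place of the white marker. Shape as the blue lane, frame as the orange lane.
- torch: Dark grey torch, 114 mm long, 31 mm thick, lying on the bench; not a part of the set, leave it. Origin: centre of its underside.
- ball_pen: Thin red ball pen, 145 mm long, 12 mm thick, lying on the green notebook; not a part of the set, leave it. Origin: centre of its underside.
Mind the look-alikes: they are no part of the job. What is shaped like the marker but yellow is not meant.

How it is judged:
By the outcome, as a careful person would: the job done as asked, in the order asked, and still so for the second after the job is handed in, with the robot touching nothing.
It also fails if it takes over 99 s, if anything falls off the work surface, if the arm or the gripper's body presses on something with over 40 N, if the wrist force passes 120 N, or if a joint passes its speed limit or range.

## Robot

A 6-joint arm with a two-finger parallel gripper is mounted at the origin on a cart in front of the work surface, level with it; the furniture and walls round the work are solid. World frame = base frame: x ahead of the robot, y to its left, z up, the work surface at z = 0. Lengths are in m, angles in rad, forces in N, time in s.
With the tool pointing down it reaches from about 0.35 to 0.875 m from the base axis. Payload 4.2 kg.
Tool frame: the origin (TCP) lies on the centre line of the jaws, within the pads' length; the fingertips stand 19 mm ahead of it and the grasp point (between the pads) is the TCP; z points along the fingers, y is the line along which they close (so a half turn about z gives the same grasp; the last joint's range is limited). The gripper opens to 85 mm and grips with 20 to 120 N. Pads are 22 mm wide; open, the fingers measure 114 mm over their backs; the gripper's body (76 mm by 85 mm) begins 54 mm behind the grasp point. The pads swing forward as they close: fully open they stand 13 mm farther back than shut.
Start: joints at [-1.069, 0.385, 0.008, 0, -1.194, -0.259], TCP at [0.15, -0.607, 0.25] pointing down, gripper open.
Joint ranges: [-3.14, 3.14], [-1.21, 2.06], [-1.07, 1.41], [-3.16, 2.05], [-2.99, -0.16], [-3.1, 3.1]. Speed limits (rad/s): [2.79, 2.79, 3.14, 3.14, 3.14, 3.14].

## Interface

Orientations are given as a unit quaternion [w, x, y, z].
In Python, from plant import env gives the robot as it stands.
- The arm moves only by the tool jog_arm, called after "Request:" as name([rows], argument=value, ...), one row to a line, values as JSON. Schema: {"type":"object","properties":{"steps":{"type":"array","items":{"type":"object","properties":{"sx":{"type":"number"},"sy":{"type":"number"},"sz":{"type":"number"},"ax":{"type":"number"},"ay":{"type":"number"},"az":{"type":"number"}},"additionalProperties":false},"minItems":1,"maxItems":8},"aperture":{"type":"number"},"only":{"type":"string"},"quiet":{"type":"boolean"},"lines":{"type":"string"}},"required":["steps"],"additionalProperties":false}. steps is a list of rows, 1 to 8 of them, each an object with the fields sx, sy, sz (the shift in shares of the most that a row can go, 1 being 62.5 mm), ax, ay, az (a rotation vector in normalised numbers (1 is 4 rad)); a field left out counts as zero; each row shifts and turns the commanded pose from where the row before left it, along the tool's axes as they then stand; what a row does not reach is not made up. A row lasts 1/8 s, in which the tool goes at most 0.0625 m and 0.188 rad, less where a joint would pass 70% of its speed; a pose out of reach is approached as far as the arm can. aperture is the finger opening in m, set as the call begins (left out keeps the last). The fingers move at their own pace and stop on an object; the grip force is fixed at half the most. Time passes only in rows, so rows that do not move let the fingers close. The tool returns the time, the measured TCP pose, the force, the opening and the grip force at its end. only (a regular expression) keeps the lines of the reply that match it, lines (a string "A,B") keeps lines A to B, and quiet returns only ok. A shift or turn number past 1, either way, is cut back to 1. Input that does not fit is refused with a message, and nothing moves.
- env.read_state(): the state, without advancing time (a new reading comes with each control period).
- env.read_camera(name): name is "side" or "top"; returns a dict with "frame" (400x640x3 uint8, red, green, blue), "vfov" (degrees; the focal length in pixels is half the picture's height over the tangent of half this angle, whatever the lens; pixels are square), "cx", "cy" (the principal point, pixels), "rvec" (rotation vector, rad) and "tvec" (3), from world to camera coordinates, as OpenCV has them. Camera axes: x right, y down, z forward; pixel columns grow to the right and rows downward; lengths in m; the calibration is good to about 2 mm. A picture is of the moment at which its call begins. There is no depth.
- env.job_done(): hands the job in; it is judged then, once.
The state is a dict: "t": time; "joint_pos": joint angles; "qd": joint speeds; "joint_efforts": joint torques, N m; "eef_pos": TCP position; "eef_rot": TCP orientation; "force": force on the tool from outside, world axes, zero at the start; "torque": the same for the moment, N m; "opening": finger opening in m; "gripper_force": force on a finger pad.
Only numpy, scipy, OpenCV 4.12 (cv2) and the standard library are available. Lean on these libraries where they do the work, as an engineer would, in place of code of your own. Each camera call takes 0.05 s, during which the arm holds its last target. There are 200 camera calls.

## Working session

There is one attempt and no reset: what is moved stays moved. The work goes in short steps, Python scripts to look and compute and a tool call to move; the robot and the scene stay as the last step left them, time stands still between calls to the robot, and variables do not carry over. Pictures are saved under pics/ and viewed, at most 14 in all, crops included, and the job is handed in when it is done.

```bash
ls; mkdir -p pics; cat > h.py <<'E'
import numpy as np, cv2
from plant import env
from scipy.spatial.transform import Rotation as R
def cam(n):
    c=env.read_camera(n); f=c["frame"].shape[0]/2/np.tan(np.radians(c["vfov"])/2)
    c["K"]=np.array([[f,0,c["cx"]],[0,f,c["cy"]],[0,0,1]]); c["R"]=cv2.Rodrigues(np.array(c["rvec"],float))[0]
    c["t"]=np.array(c["tvec"],float).ravel(); c["C"]=-c["R"].T@c["t"]; return c
def ray(c,p): 
    return c["R"].T@np.linalg.inv(c["K"])@np.array([p[0],p[1],1.])
def plane(c,p,z):
    d=ray(c,p); return c["C"]+d*(z-c["C"][2])/d[2]
def tri(c1,p1,c2,p2):
    d1,d2=[v/np.linalg.norm(v) for v in(ray(c1,p1),ray(c2,p2))]
    s=np.linalg.lstsq(np.c_[d1,-d2],c2["C"]-c1["C"],rcond=None)[0]
    a=c1["C"]+s[0]*d1;b=c2["C"]+s[1]*d2; return (a+b)/2,np.linalg.norm(a-b)
def proj(c,P):
    q=c["K"]@(c["R"]@np.array(P,float)+c["t"]); return q[:2]/q[2]
def save(c,n,box=None,s=1):
    im=c["frame"][:,:,::-1]
    if box: im=im[box[1]:box[3],box[0]:box[2]]
    cv2.imwrite("pics/"+n,cv2.resize(im,None,fx=s,fy=s,interpolation=cv2.INTER_CUBIC))
E
python3 - <<'E'
from h import *
for n in("top","side"):
    c=cam(n); save(c,n+"0.png",None,1.25); print(n,c["C"],c["K"][0,0],c["R"].round(2).tolist())
s=env.read_state(); print({k:np.round(v,3) for k,v in s.items()})
E
```

```text
pics
top [ 0.30184328 -0.04958164  1.49206872] 453.83285601211026 [[-0.01, -1.0, 0.0], [-0.99, 0.01, -0.17], [0.17, -0.0, -0.99]]
side [ 0.26253587 -0.92686583  0.40596914] 365.8415583257594 [[0.96, -0.29, 0.01], [-0.1, -0.33, -0.94], [0.28, 0.9, -0.35]]
{'t': np.float64(0.1), 'joint_pos': array([-1.069,  0.386,  0.007, -0.   , -1.194, -0.259]), 'qd': array([-0.001, -0.003,  0.002,  0.001,  0.002,  0.002]), 'joint_efforts': array([-1.0000e-03, -3.9332e+01,  1.8893e+01,  4.1980e+00, -3.0000e-03,
        0.0000e+00]), 'eef_pos': array([ 0.15 , -0.606,  0.249]), 'eef_rot': array([-0.   , -0.121,  0.993,  0.001]), 'force': array([-0.02 ,  0.368, -0.719]), 'torque': array([0.031, 0.006, 0.001]), 'gripper_force': np.float64(0.0), 'opening': np.float64(0.085)}
```

View pics/top0.png

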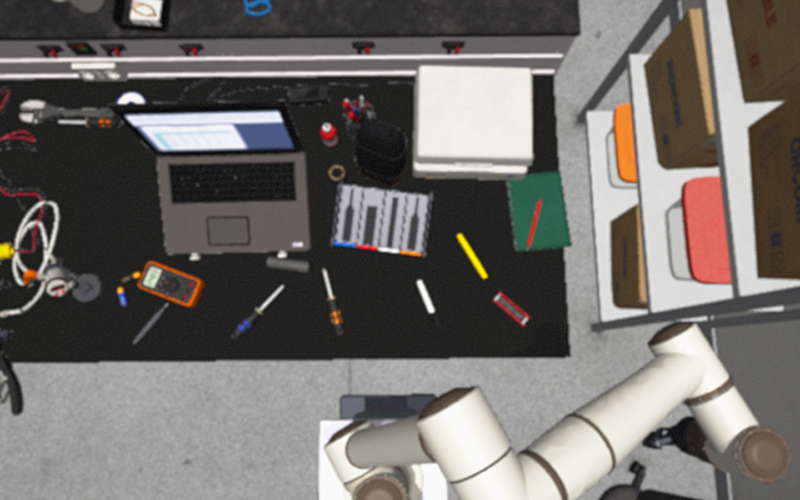

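View pics/side0.png

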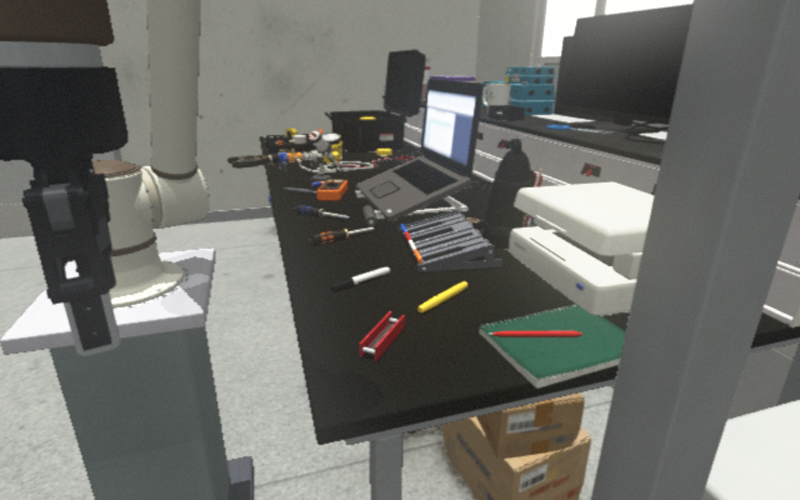

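The top view (shown at ×1.25) shows:
- blue driver at (258,312)
- orange driver at (333,300)
- white marker at (427,297)
- red hex set at (511,308)
- stand at (382,220)

The look-alikes are the yellow marker (472,256), the red pen on the notebook (535,222), the torch (288,265) and the grey pencil (150,323). The side view confirms this layout. I'll confirm with enlarged crops and measure.

```bash
python3 - <<'E'
from h import *
c=cam("top"); save(c,"topc.png",(180,140,440,280),3)
d=cam("side"); save(d,"sidec.png",(220,150,420,300),4)
def blobs(c,lo,hi,box):
    h=cv2.cvtColor(c["frame"],cv2.COLOR_RGB2HSV); m=cv2.inRange(h,lo,hi)
    k=np.zeros_like(m);k[box[1]:box[3],box[0]:box[2]]=1; m*=k
    n,l,s,ce=cv2.connectedComponentsWithStats(m)
    for i in range(1,n):
        if s[i,4]>=5:
            (a,b),(w,hh),an=cv2.minAreaRect(np.argwhere(l==i)[:,::-1].astype(np.float32)); print("  ",ce[i].round(1),s[i,4],(round(w,1),round(hh,1),round(an)))
for n,cc,box in(("top",c,(180,140,440,280)),("side",d,(220,130,480,300))):
    for nm,lo,hi in(("red",(0,120,80),(5,255,255)),("red2",(172,120,80),(180,255,255)),("orange",(7,120,100),(20,255,255)),("blue",(100,120,60),(125,255,255)),("white",(0,0,190),(180,40,255))):
        print(n,nm); blobs(cc,lo,hi,box)
E
```

```text
top red
   [427. 178.] 121 (3.4, 38.3, 14)
   [293.9 198.2] 47 (15.3, 3.0, 7)
top red2
   [290.5 196. ] 6 (5.0, 0.0, 180)
   [411.4 243.8] 87 (32.6, 3.2, 40)
   [406.3 249.8] 79 (32.6, 3.1, 41)
top orange
   [328.2 202.4] 58 (17.1, 3.3, 7)
   [268.3 253.6] 68 (10.4, 7.7, 74)
top blue
   [275.1 195.5] 63 (16.5, 3.5, 8)
   [195.4 260.6] 46 (6.4, 9.2, 45)
top white
   [276.1 157.5] 69 (4.5, 20.2, 7)
   [284.9 163.9] 94 (4.1, 34.4, 7)
   [298.4 158.8] 182 (14.4, 22.3, 6)
   [309.2 171.2] 117 (4.6, 41.4, 10)
   [317.  179.5] 174 (15.3, 46.9, 7)
   [327.6 167.4] 102 (4.8, 30.5, 7)
   [337.1 170.5] 111 (36.0, 5.0, 90)
   [290.6 170.7] 7 (3.0, 1.0, 90)
   [272.7 172.5] 6 (3.0, 1.0, 90)
   [302.  178.5] 6 (5.0, 0.0, -90)
   [271.8 181.6] 5 (3.0, 1.0, 90)
   [301.  186.5] 6 (5.0, 0.0, -90)
   [282.6 189.9] 10 (5.0, 1.0, 90)
   [324.  189.9] 8 (5.1, 2.0, 79)
   [271.  191.4] 5 (2.2, 1.8, 63)
   [237.8 195. ] 20 (2.0, 6.0, 90)
   [334.6 197.2] 9 (4.0, 1.0, 90)
   [224.9 203.6] 17 (3.0, 4.0, 90)
   [261.9 227. ] 42 (20.9, 1.7, 76)
   [340.  236.9] 114 (27.3, 4.2, 67)
   [216.3 238.4] 38 (1.4, 23.
[... 589 characters left out ...]
 10 (1.6, 4.4, 72)
   [322.2 181.6] 16 (5.8, 2.2, 63)
side white
   [386.1 139.7] 25 (16.5, 1.3, 27)
   [456.1 160. ] 1432 (71.1, 34.9, 27)
   [370.1 164.4] 8 (3.0, 2.0, 0)
   [343.6 167.4] 25 (1.0, 20.0, 90)
   [311.  168.5] 6 (1.0, 2.0, 90)
   [440.3 178.2] 44 (25.9, 1.7, 29)
   [450.5 201.9] 1185 (82.4, 19.4, 34)
   [329.5 195.1] 23 (7.6, 2.7, 63)
   [222.9 212.2] 9 (3.0, 2.0, 90)
   [296.  218.7] 98 (3.2, 29.1, 72)
   [221.7 229.1] 11 (3.0, 4.0, 90)
   [226.7 266.4] 448 (19.0, 52.0, 0)
   [230.7 250.9] 10 (3.0, 3.0, 90)
   [315.1 255.4] 7 (4.0, 1.0, 0)
   [294.8 279.1] 15 (8.2, 1.6, 18)
   [224.3 291.9] 34 (9.0, 6.0, 0)
   [232.2 294.2] 10 (3.0, 3.0, 90)
   [238.4 293.2] 5 (2.0, 1.0, 90)
```

View pics/topc.png

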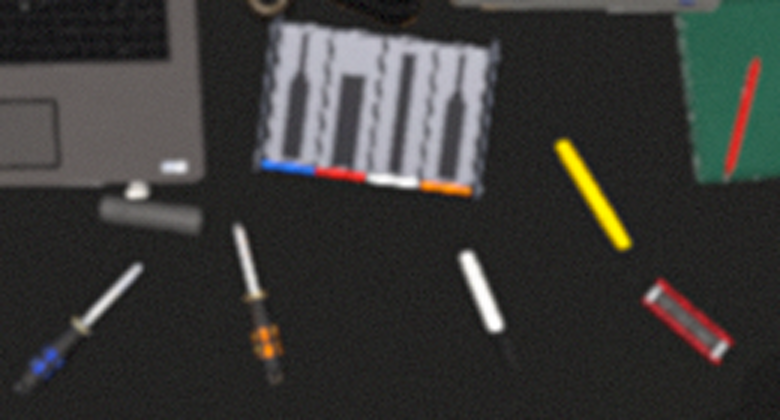

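View pics/sidec.png

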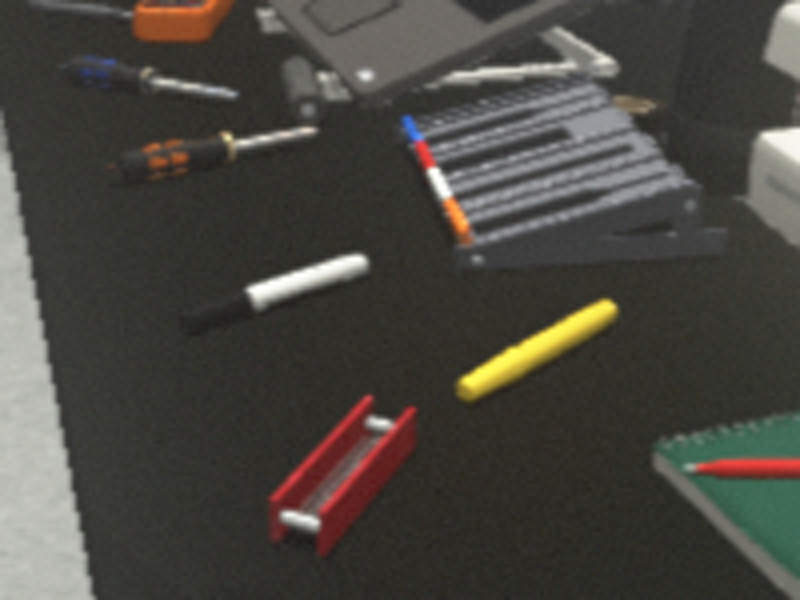

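The crops confirm the picks. In the top crop:
- Stop bars run left to right as blue (288,167), red (340,174), white (392,181) and orange (445,188).
- The blue driver's handle end is at (20,387) and the orange driver's at (276,380).
- The marker has a white body (480,290) and a black cap; the yellow pen (592,193) is the decoy.
- The red hex channel is at (688,321); the thin red pen on the notebook is the decoy.

Triangulating next.

```bash
python3 - <<'E'
from h import *
c=cam("top");d=cam("side")
T=lambda u,v:(u/3+180-1/3,v/3+140-1/3)
S=lambda u,v:(u/4+220-3/8,v/4+150-3/8)
pts={"blue end":((20,387),(65,70)),"blue collar":((80,325),(147,80)),"blue tip":((139,266),(236,95)),
"or end":((276,380),(110,169)),"or collar":((255,296),(228,146)),"or tip":((238,226),(316,131)),
"mk white":((466,253),(365,264)),"mk bound":((497,331),(250,298)),"mk black":((515,367),(185,325)),
"hexA far-left":((657,280),(368,397)),"hexB":((732,343),(413,410)),"hexC":((643,299),(272,500)),"hexD":((717,362),(325,540))}
for k,(a,b) in pts.items():
    p,e=tri(c,T(*a),d,S(*b)); print(k,p.round(4),round(e,4), "topplane z12:",plane(c,T(*a),.012).round(4))
for k,a,b in(("blue",(275.1,195.5),(322.2,181.6)),("red",(293.4,197.9),(325.9,188.7)),("white",(310.5,200.5),(329.5,195.1)),("orange",(328.2,202.4),(333.8,204.4))):
    p,e=tri(c,a,d,b); print("bar",k,p.round(4),round(e,4),plane(c,a,.024).round(4))
# stand corners, bar corners etc on the top crop
for k,a,z in(("bar L",(260,163),.026),("bar R",(472,191),.026),("farL",(278,25),.05),("farR",(495,47),.05)): print(k,plane(c,T(*a),z).round(4))
for k,a in(("torchL",(100,210)),("torchR",(202,220)),("pad laptop corner",(200,185)),("hexctr",(688,321))): print(k,plane(c,T(*a),.015).round(4))
E
```

```text
blue end [0.3631 0.3851 0.008 ] 0.0012 topplane z12: [0.3635 0.3839 0.012 ]
blue collar [0.429  0.3215 0.012 ] 0.0014 topplane z12: [0.4297 0.3215 0.012 ]
blue tip [0.4947 0.259  0.0114] 0.002 topplane z12: [0.4937 0.2591 0.012 ]
or end [0.3686 0.108  0.0125] 0.0006 topplane z12: [0.3683 0.108  0.012 ]
or collar [0.4612 0.1314 0.0128] 0.0036 topplane z12: [0.4595 0.1318 0.012 ]
or tip [0.5381 0.1513 0.0109] 0.0018 topplane z12: [0.537  0.1513 0.012 ]
mk white [ 0.5058 -0.0993  0.0083] 0.0013 topplane z12: [ 0.5047 -0.0991  0.012 ]
mk bound [ 0.4213 -0.1319  0.0107] 0.0046 topplane z12: [ 0.4189 -0.1314  0.012 ]
mk black [ 0.3802 -0.1505  0.0077] 0.0003 topplane z12: [ 0.3798 -0.1502  0.012 ]
hexA far-left [ 0.4598 -0.3015  0.0315] 0.022 topplane z12: [ 0.4729 -0.3074  0.012 ]
hexB [ 0.4221 -0.3796  0.0686] 0.0465 topplane z12: [ 0.4035 -0.3861  0.012 ]
hexC [ 0.4279 -0.2931 -0.0249] 0.0563 topplane z12: [ 0.4522 -0.2913  0.012 ]
hexD [ 0.3949 -0.3732  0.0029] 0.0229 topplane z12: [ 0.3831 -0.3689  0.012 ]
bar blue [0.6002 0.0971 0.0258] 0.0018 [0.5997 0.0975 0.024 ]
bar red [0.592  0.0369 0.0246] 0.0021 [0.5911 0.0372 0.024 ]
bar white [ 0.583  -0.0196  0.0264] 0.0033 [ 0.5818 -0.0191  0.024 ]
bar orange [ 0.576  -0.0776  0.0225] 0.0017 [ 0.5749 -0.0773  0.024 ]
bar L [0.6046 0.1262 0.026 ]
bar R [ 0.5711 -0.1062  0.026 ]
farL [0.7544 0.1053 0.05  ]
farR [ 0.7271 -0.133   0.05  ]
torchL [0.5558 0.303  0.015 ]
torchR [0.5436 0.1906 0.015 ]
pad laptop corner [0.5827 0.1935 0.015 ]
hexctr [ 0.4275 -0.3388  0.015 ]
```

```bash
cat > go.py <<'E'
# work out the tool-axis distance from the present pose to a target (moves nothing)
import sys
from h import *
XL=np.array([np.cos(np.radians(-8)),np.sin(np.radians(-8)),0]); YL=np.array([-XL[1],XL[0],0]); Z=np.array([0,0,1.])
LO={k:np.array([.5878,.0092,.012])+YL*o+XL*.006 for k,o in dict(blue=.087,red=.029,white=-.029,orange=-.087).items()}
def lanepose(k,g,h,gap=.004,clear=.003,flip=0):
    a=np.radians(14); s=g+gap; n=-np.sin(a)*XL+np.cos(a)*Z
    return LO[k]+s*(np.cos(a)*XL+np.sin(a)*Z)+(h+clear)*n, np.radians(82+180*flip), -n
def show(p,psi,z=-Z):
    s=env.read_state(); q=s["eef_rot"]; R0=R.from_quat(np.r_[q[1:],q[0]])
    y=np.array([np.cos(psi),np.sin(psi),0]); R1=R.from_matrix(np.c_[np.cross(y,z),y,z])
    print("now",s["eef_pos"].round(4),"target",np.round(p,4),"t",round(float(s["t"]),2))
    print("rot (tool)",(R0.inv()*R1).as_rotvec().round(3)," shift if not turned",R0.inv().apply(p-s["eef_pos"]).round(4)," shift after turn",R1.inv().apply(p-s["eef_pos"]).round(4))
E
python3 - <<'E'
from go import *
c=cam("top");d=cam("side")
T=lambda u,v:(u/3+180-1/3,v/3+140-1/3)
S=lambda u,v:(u/4+220-3/8,v/4+150-3/8)
for k,a,b in(("A",(657,280),(413,410)),("C",(643,299),(368,397)),("D",(717,362),(272,500)),("B",(732,343),(325,545))):
    p,e=tri(c,T(*a),d,S(*b)); print(k,p.round(4),round(e,4),plane(c,T(*a),.024).round(4))
print("hex",plane(c,T(687.5,321),.024).round(4))
for k in LO: print(k,LO[k].round(4))
show(np.array([.35,-.3,.25]),np.radians(104.4))
show(np.array([.4184,.121,.1]),np.radians(104.4))
E
```

```text
A [ 0.4715 -0.3056  0.0222] 0.0004 [ 0.4715 -0.3053  0.024 ]
C [ 0.4515 -0.2895  0.024 ] 0.0011 [ 0.451  -0.2894  0.024 ]
D [ 0.383  -0.3664  0.024 ] 0.0011 [ 0.3825 -0.3663  0.024 ]
B [ 0.4034 -0.3866  0.0095] 0.0005 [ 0.4026 -0.3834  0.024 ]
hex [ 0.4268 -0.3365  0.024 ]
blue [0.6058 0.0945 0.012 ]
red [0.5978 0.0371 0.012 ]
white [ 0.5897 -0.0204  0.012 ]
orange [ 0.5816 -0.0778  0.012 ]
now [ 0.1503 -0.6066  0.2502] target [ 0.35 -0.3   0.25] t 0.4
rot (tool) [ 0.     0.    -0.009]  shift if not turned [-2.676e-01  2.496e-01  2.000e-04]  shift after turn [-2.697e-01  2.473e-01  2.000e-04]
now [ 0.1503 -0.6066  0.2502] target [0.4184 0.121  0.1   ] t 0.4
rot (tool) [ 0.     0.    -0.009]  shift if not turned [-0.4352  0.6417  0.1504]  shift after turn [-0.4406  0.638   0.1502]
```

The manual's scale: shifts go in shares of 62.5 mm and turns go in shares of 4 rad. Converting my numbers, -0.04 m is -0.64, -0.038 m is -0.608, -0.009 rad / 4 = -0.0023.

Request:
jog_arm([
  {"sx":-0.608, "sy":0.576},
  {"sx":-0.608, "sy":0.576},
  {"sx":-0.608, "sy":0.576},
  {"sx":-0.608, "sy":0.576},
  {"sx":-0.608, "sy":0.576},
  {"sx":-0.608, "sy":0.576},
  {"sx":-0.64, "sy":0.56, "az":-0.0023},
], aperture=0.05)

```text
t: 1.27
eef_pos: [0.3507, -0.2971, 0.2507]
eef_rot: [0.0, -0.126, 0.992, -0.0]
force: [0.0, -0.4, 0.8]
opening: 0.05
gripper_force: 0.0
```

Request:
jog_arm([
  {"sx":-0.4, "sy":0.896},
  {"sx":-0.4, "sy":0.896},
  {"sx":-0.4, "sy":0.896},
  {"sx":-0.4, "sy":0.896},
  {"sx":-0.4, "sy":0.896},
  {"sx":-0.4, "sy":0.896},
  {"sx":-0.32, "sy":0.88},
])

```text
t: 2.15
eef_pos: [0.4173, 0.1247, 0.2508]
eef_rot: [0.001, -0.126, 0.992, 0.0]
force: [1.5, -0.6, -0.7]
opening: 0.0498
gripper_force: 0.0
```

```bash
python3 - <<'E'
from go import *
show(np.array([.4184,.121,.1]),np.radians(104.4))
E
```

```text
now [0.4173 0.1247 0.2508] target [0.4184 0.121  0.1   ] t 2.15
rot (tool) [0.    0.001 0.001]  shift if not turned [ 1.000e-04 -3.900e-03  1.508e-01]  shift after turn [-1.000e-04 -3.900e-03  1.508e-01]
```

To row units: 0.05 m is 0.8, -0.004 m is -0.064.

Request:
jog_arm([
  {"sy":-0.064, "sz":0.8},
  {"sz":0.8},
  {"sz":0.8},
  {},
])

```text
t: 2.65
eef_pos: [0.4162, 0.1171, 0.0978]
eef_rot: [-0.004, -0.125, 0.992, -0.002]
force: [0.7, -0.6, 0.4]
opening: 0.0498
gripper_force: 0.0
```

```bash
python3 - <<'E'
from go import *
show(np.array([.4184,.121,.022]),np.radians(104.4))
c=cam("top"); save(c,"t1.png",(220,190,320,280),4); d=cam("side"); save(d,"s1.png",(200,130,320,220),4)
E
```

```text
now [0.4162 0.1171 0.0978] target [0.4184 0.121  0.022 ] t 2.65
rot (tool) [-0.003 -0.008  0.   ]  shift if not turned [-0.0037  0.0034  0.0758]  shift after turn [-0.0031  0.0032  0.0758]
```

View pics/s1.png

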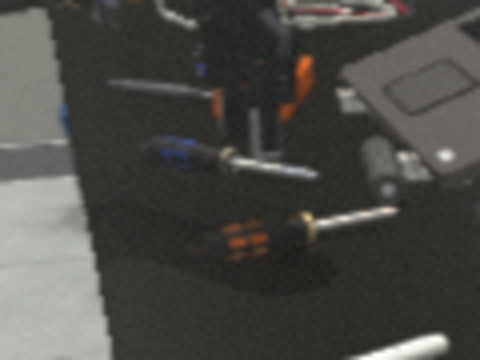

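The side crop shows the gripper above the orange handle at (245,245), with nothing in the way. Going down now.

To row units: 0.03 m is 0.48.

Request:
jog_arm([
  {"sz":0.48},
  {},
])

```text
t: 3.0
eef_pos: [0.4187, 0.1187, 0.0713]
eef_rot: [0.0, -0.126, 0.992, 0.0]
force: [0.9, -0.6, -0.2]
opening: 0.05
gripper_force: 0.0
```

```bash
python3 - <<'E'
from go import *
show(np.array([.4184,.121,.022]),np.radians(104.4))
E
```

```text
now [0.4187 0.1187 0.0713] target [0.4184 0.121  0.022 ] t 3.0
rot (tool) [0.    0.001 0.   ]  shift if not turned [-0.0003  0.0022  0.0493]  shift after turn [-0.0003  0.0023  0.0493]
```

To row units: 0.025 m is 0.4, 0.024 m is 0.384.

Request:
jog_arm([
  {"sy":0.032, "sz":0.4},
  {"sz":0.384},
  {},
  {},
])

```text
t: 3.5
eef_pos: [0.4191, 0.1213, 0.0231]
eef_rot: [0.002, -0.126, 0.992, 0.001]
force: [0.9, -0.8, -0.4]
opening: 0.0501
gripper_force: 0.0
```

Request:
jog_arm([
  {},
  {},
  {},
  {},
  {},
], aperture=0)

```text
t: 4.12
eef_pos: [0.4184, 0.121, 0.0225]
eef_rot: [0.001, -0.126, 0.992, 0.0]
force: [-0.3, -0.4, 6.9]
opening: 0.0163
gripper_force: 59.3
```

Request:
jog_arm([
  {"sz":-0.64},
  {"sz":-0.8},
  {"sz":-0.8},
  {},
])

```text
t: 4.62
eef_pos: [0.4198, 0.1219, 0.1654]
eef_rot: [0.005, -0.126, 0.992, 0.002]
force: [-0.9, -0.1, -1.2]
opening: 0.0166
gripper_force: 58.8
```

```bash
python3 - <<'E'
from go import *
show(*lanepose("orange",.054,.022,clear=.06))
c=cam("top"); save(c,"t2.png",(220,190,320,280),4); d=cam("side"); save(d,"s2.png",(200,110,340,220),4)
E
```

```text
now [0.4198 0.1219 0.1654] target [ 0.6177 -0.0829  0.1056] t 4.62
rot (tool) [ 0.053 -0.232  0.389]  shift if not turned [-0.1399 -0.2479  0.0603]  shift after turn [-0.2034 -0.1752  0.1123]
```

View pics/s2.png

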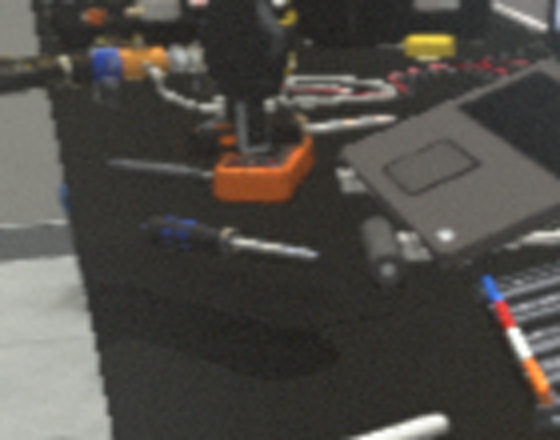

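The orange driver is held, with its tip at (390,122). Turning and carrying it now.

To row units: -0.03 m is -0.48, 0.13 rad / 4 = 0.0325.

Request:
jog_arm([
  {"sz":-0.48, "az":0.0325},
  {"az":0.0325},
  {"az":0.0325},
  {"ay":-0.0305},
  {"ay":-0.0305},
  {},
])

```text
t: 5.48
eef_pos: [0.4142, 0.1179, 0.188]
eef_rot: [0.118, 0.067, 0.991, -0.012]
force: [-0.1, -0.0, -0.6]
opening: 0.0167
gripper_force: 58.8
```

```bash
python3 - <<'E'
from go import *
show(*lanepose("orange",.054,.0225,clear=.06))
E
```

```text
now [0.4142 0.1179 0.188 ] target [ 0.6176 -0.0828  0.1061] t 5.47
rot (tool) [-0.006 -0.006  0.005]  shift if not turned [-0.2028 -0.1706  0.1348]  shift after turn [-0.2027 -0.1705  0.135 ]
```

To row units: 0.05 m is 0.8, -0.042 m is -0.672.

Request:
jog_arm([
  {"sx":-0.64, "sy":-0.544},
  {"sx":-0.64, "sy":-0.544},
  {"sx":-0.64, "sy":-0.544},
  {"sx":-0.64, "sy":-0.544},
  {"sx":-0.672, "sy":-0.544, "sz":0.48},
  {"sz":0.8},
  {"sz":0.8},
  {},
])

```text
t: 6.48
eef_pos: [0.6177, -0.0803, 0.1079]
eef_rot: [0.115, 0.069, 0.991, -0.009]
force: [-0.7, 0.7, -0.4]
opening: 0.0165
gripper_force: 58.9
```

Request:
jog_arm([
  {},
])

```text
t: 6.6
eef_pos: [0.6209, -0.0792, 0.1148]
eef_rot: [0.122, 0.068, 0.99, -0.008]
force: [0.0, -0.6, 0.0]
opening: 0.0168
gripper_force: 58.9
```

```bash
python3 - <<'E'
from go import *
show(*lanepose("orange",.054,.0225))
c=cam("top"); save(c,"t3.png",(240,140,360,240),5); d=cam("side"); save(d,"s3.png",(290,140,410,240),5)
E
```

```text
now [ 0.6209 -0.0792  0.1148] target [ 0.6313 -0.0848  0.0508] t 6.6
rot (tool) [0.001 0.001 0.002]  shift if not turned [ 0.0048 -0.0041  0.0648]  shift after turn [ 0.0048 -0.0041  0.0648]
```

View pics/s3.png

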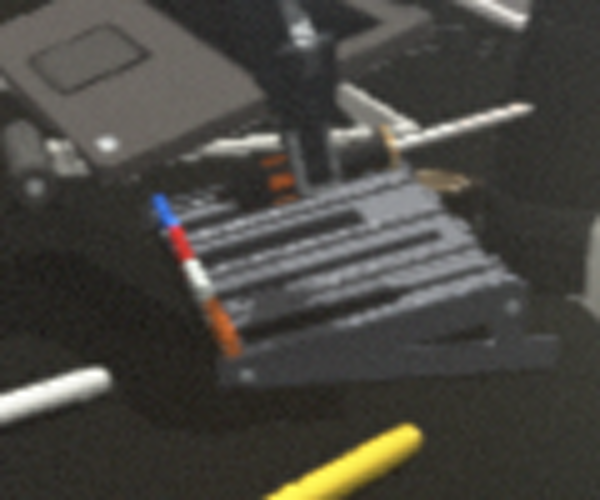

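The driver hangs parallel to the lanes with its tip up-slope. The orange bar is at (225,328). Lowering.

To row units: 0.03 m is 0.48, 0.025 m is 0.4.

Request:
jog_arm([
  {"sx":0.08, "sy":-0.064, "sz":0.48},
  {"sz":0.4},
  {},
  {},
  {},
])

```text
t: 7.32
eef_pos: [0.6283, -0.084, 0.0614]
eef_rot: [0.123, 0.068, 0.99, -0.008]
force: [0.8, -0.0, -0.6]
opening: 0.0164
gripper_force: 58.9
```

```bash
python3 - <<'E'
from go import *
show(*lanepose("orange",.054,.0225))
E
```

```text
now [ 0.6283 -0.084   0.0614] target [ 0.6313 -0.0848  0.0508] t 7.33
rot (tool) [0.001 0.003 0.002]  shift if not turned [-0.0003 -0.0003  0.0111]  shift after turn [-0.0003 -0.0003  0.0111]
```

To row units: 0.01 m is 0.16.

Request:
jog_arm([
  {"sz":0.16},
  {},
  {},
])

```text
t: 7.7
eef_pos: [0.6297, -0.0847, 0.0494]
eef_rot: [0.121, 0.069, 0.99, -0.008]
force: [0.4, 0.2, -0.9]
opening: 0.0173
gripper_force: 58.9
```

Request:
jog_arm([
  {},
  {},
  {},
  {},
], aperture=0.027)

```text
t: 8.2
eef_pos: [0.6299, -0.0846, 0.0498]
eef_rot: [0.122, 0.069, 0.99, -0.008]
force: [0.2, -0.7, 0.4]
opening: 0.0273
gripper_force: 0.0
```

Request:
jog_arm([
  {"sz":-0.48},
  {"sz":-0.8},
  {"sz":-0.8},
  {"sz":-0.64},
  {"sy":0.8},
  {"sy":0.96},
  {"sy":0.96},
  {},
])

```text
t: 9.2
eef_pos: [0.613, 0.0932, 0.2146]
eef_rot: [0.122, 0.066, 0.99, -0.008]
force: [0.1, -0.6, -0.3]
opening: 0.0269
gripper_force: 0.0
```

```bash
python3 - <<'E'
from go import *
c=cam("top"); d=cam("side")
a=cv2.resize(c["frame"][140:240,250:350,::-1],None,fx=4,fy=4,interpolation=2);b=cv2.resize(d["frame"][140:240,300:400,::-1],None,fx=4,fy=4,interpolation=2)
cv2.imwrite("pics/p4.png",np.hstack([a,b]))
show(np.array([.399,.3507,.13]),np.radians(226.2))
E
```

```text
now [0.6122 0.09   0.2143] target [0.399  0.3507 0.13  ] t 9.3
rot (tool) [-0.305  0.099 -2.498]  shift if not turned [0.2598 0.2292 0.0223]  shift after turn [-0.3343 -0.0406  0.0843]
```

View pics/p4.png

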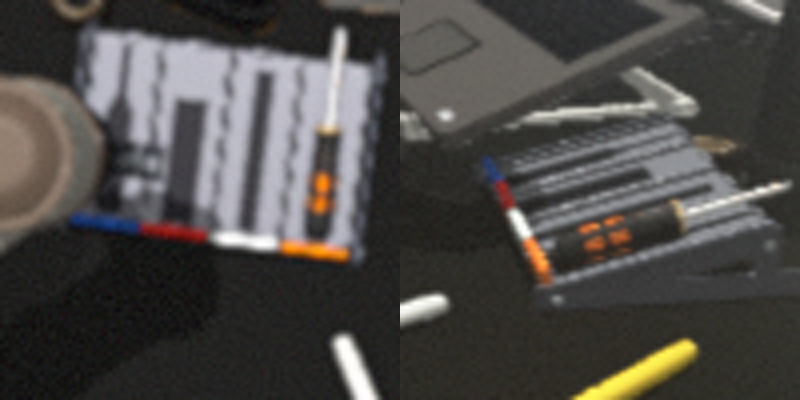

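The orange driver lies centred in its lane, with the handle at the bar (316,240). Next the blue driver.

To row units: 0.041 m is 0.656, 0.038 m is 0.608, 0.122 rad / 4 = 0.0305.

Request:
jog_arm([
  {"ay":0.0305},
  {"ay":0.0305},
  {"sx":0.656, "sy":0.608},
  {"sx":0.656, "sy":0.608},
  {"sx":0.656, "sy":0.608},
  {"sx":0.656, "sy":0.608},
  {"sx":0.656, "sy":0.608},
  {"sx":0.656, "sy":0.608},
], aperture=0.05)

```text
t: 10.3
eef_pos: [0.3996, 0.349, 0.2149]
eef_rot: [0.0, 0.07, 0.998, 0.0]
force: [0.9, 0.5, 0.1]
opening: 0.0502
gripper_force: 0.0
```

Request:
jog_arm([
  {"sz":0.16, "az":-0.045},
  {"sz":0.16, "az":-0.045},
  {"sz":0.16, "az":-0.045},
  {"sz":0.16, "az":-0.045},
  {"sz":0.16, "az":-0.045},
  {"sz":0.16, "az":-0.045},
  {"sz":0.16, "az":-0.045},
  {"sz":0.16, "az":-0.045},
])

```text
t: 11.3
eef_pos: [0.4009, 0.3477, 0.1344]
eef_rot: [-0.0, -0.607, 0.794, 0.0]
force: [0.1, 0.4, 0.1]
opening: 0.0497
gripper_force: 0.0
```

Request:
jog_arm([
  {"az":-0.045},
  {"az":-0.045},
  {"az":-0.045},
  {"az":-0.045},
  {"az":-0.045},
  {"az":-0.0425},
  {},
])

```text
t: 12.18
eef_pos: [0.4008, 0.348, 0.1348]
eef_rot: [-0.0, 0.926, -0.377, -0.0]
force: [0.7, 0.2, 0.7]
opening: 0.0501
gripper_force: 0.0
```

```bash
python3 - <<'E'
from go import *
show(np.array([.399,.3507,.024]),np.radians(226.2))
E
```

```text
now [0.4008 0.348  0.1348] target [0.399  0.3507 0.024 ] t 12.18
rot (tool) [ 0.     0.    -0.009]  shift if not turned [-0.0032 -0.0007  0.1108]  shift after turn [-0.0032 -0.0007  0.1108]
```

To row units: 0.05 m is 0.8, 0.04 m is 0.64, -0.009 rad / 4 = -0.0023.

Request:
jog_arm([
  {"sx":-0.048, "sz":0.8, "az":-0.0023},
  {"sz":0.64},
  {"sz":0.32},
  {},
  {},
])

```text
t: 12.8
eef_pos: [0.3989, 0.3515, 0.0256]
eef_rot: [-0.001, 0.928, -0.372, 0.0]
force: [0.2, 0.6, 0.8]
opening: 0.0498
gripper_force: 0.0
```

Request:
jog_arm([
  {},
  {},
  {},
  {},
  {},
], aperture=0)

```text
t: 13.42
eef_pos: [0.3986, 0.3518, 0.0259]
eef_rot: [-0.001, 0.929, -0.371, 0.0]
force: [-0.5, 0.1, 6.7]
opening: 0.0167
gripper_force: 61.2
```

Request:
jog_arm([
  {"sz":-0.64},
  {"sz":-0.8},
  {"sz":-0.8},
  {"sz":-0.48},
  {"az":-0.0393},
  {"az":-0.0393},
  {"az":-0.0393},
  {"az":-0.0393},
])

```text
t: 14.42
eef_pos: [0.3978, 0.3509, 0.1945]
eef_rot: [0.0, 0.998, -0.064, -0.0]
force: [0.7, -0.1, -1.0]
opening: 0.0164
gripper_force: 60.3
```

Request:
jog_arm([
  {"ay":0.0305},
  {"ay":0.0305},
  {},
])

```text
t: 14.8
eef_pos: [0.3962, 0.3493, 0.1934]
eef_rot: [0.01, 0.991, -0.065, 0.12]
force: [-0.3, 0.2, -0.5]
opening: 0.0163
gripper_force: 60.3
```

```bash
python3 - <<'E'
from go import *
show(*lanepose("blue",.055,.024,clear=.06,flip=1))
E
```

```text
now [0.3962 0.3493 0.1934] target [0.6424 0.0894 0.1078] t 14.8
rot (tool) [0.002 0.002 0.01 ]  shift if not turned [0.249  0.2253 0.1507]  shift after turn [0.2509 0.2231 0.1508]
```

To row units: 0.055 m is 0.88, 0.05 m is 0.8, 0.005 rad / 4 = 0.0013.

Request:
jog_arm([
  {"sx":0.32, "sy":0.88, "az":0.0013},
  {"sx":0.32, "sy":0.88, "az":0.0013},
  {"sx":0.48, "sy":0.8},
  {"sx":0.64, "sy":0.64},
  {"sx":0.8, "sy":0.368, "sz":0.48},
  {"sx":0.8, "sz":0.48},
  {"sx":0.656, "sz":0.64},
  {"sz":0.8},
])

```text
t: 15.8
eef_pos: [0.6496, 0.091, 0.1103]
eef_rot: [0.005, 0.99, -0.072, 0.124]
force: [-0.6, 0.1, -0.6]
opening: 0.0164
gripper_force: 60.3
```

Request:
jog_arm([
  {},
  {},
])

```text
t: 16.05
eef_pos: [0.6451, 0.0914, 0.1108]
eef_rot: [0.007, 0.99, -0.071, 0.122]
force: [-0.3, 0.3, -0.4]
opening: 0.0163
gripper_force: 60.3
```

```bash
python3 - <<'E'
from go import *
show(*lanepose("blue",.055,.026,flip=1))
E
```

```text
now [0.6451 0.0914 0.1108] target [0.6556 0.0875 0.0544] t 16.05
rot (tool) [-0.003 -0.001 -0.004]  shift if not turned [-0.0031  0.0025  0.0574]  shift after turn [-0.0031  0.0024  0.0574]
```

To row units: 0.03 m is 0.48, 0.02 m is 0.32.

Request:
jog_arm([
  {"sx":-0.048, "sy":0.04, "sz":0.48},
  {"sz":0.32},
  {},
  {},
])

```text
t: 16.55
eef_pos: [0.654, 0.0884, 0.0629]
eef_rot: [0.006, 0.99, -0.071, 0.123]
force: [0.1, -0.0, -0.7]
opening: 0.0168
gripper_force: 60.3
```

```bash
python3 - <<'E'
from go import *
show(*lanepose("blue",.055,.026,flip=1))
c=cam("top"); d=cam("side")
a=cv2.resize(c["frame"][140:240,250:350,::-1],None,fx=4,fy=4,interpolation=2);b=cv2.resize(d["frame"][140:240,300:400,::-1],None,fx=4,fy=4,interpolation=2)
cv2.imwrite("pics/p5.png",np.hstack([a,b]))
E
```

```text
now [0.654  0.0884 0.0629] target [0.6556 0.0875 0.0544] t 16.55
rot (tool) [-0.004 -0.003 -0.003]  shift if not turned [-0.0004  0.0007  0.0087]  shift after turn [-0.0004  0.0006  0.0087]
```

View pics/p5.png

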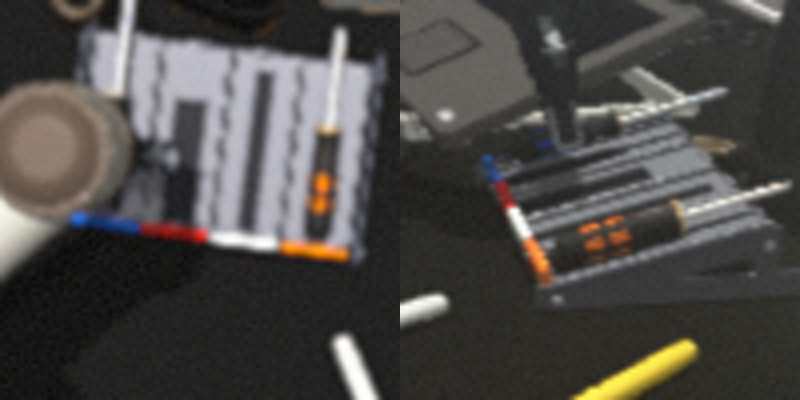

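The blue driver is in line over its lane. Release, then go to the hex set.

To row units: 0.008 m is 0.128.

Request:
jog_arm([
  {"sz":0.128},
  {},
  {},
])

```text
t: 17.02
eef_pos: [0.6548, 0.0872, 0.0522]
eef_rot: [0.008, 0.99, -0.071, 0.121]
force: [1.1, 0.7, -0.8]
opening: 0.0165
gripper_force: 60.3
```

Request:
jog_arm([
  {},
  {},
  {},
  {},
], aperture=0.027)

```text
t: 17.52
eef_pos: [0.6549, 0.0873, 0.0525]
eef_rot: [0.007, 0.99, -0.071, 0.122]
force: [0.0, 0.9, -0.0]
opening: 0.0272
gripper_force: 0.0
```

Request:
jog_arm([
  {"sz":-0.48},
  {"sz":-0.8},
  {"sz":-0.8},
  {"sz":-0.64},
  {"ay":-0.0305},
  {"ay":-0.0305},
  {},
])

```text
t: 18.4
eef_pos: [0.6157, 0.0927, 0.2172]
eef_rot: [-0.002, 0.997, -0.072, 0.001]
force: [-0.4, -0.7, -1.0]
opening: 0.027
gripper_force: 0.0
```

```bash
python3 - <<'E'
from go import *
show(np.array([.4268,-.3365,.12]),np.radians(138.4))
E
```

```text
now [0.6157 0.0927 0.2172] target [ 0.4268 -0.3365  0.12  ] t 18.4
rot (tool) [-0.003  0.003  2.153]  shift if not turned [-0.1254  0.4522  0.0956]  shift after turn [ 0.4464 -0.1437  0.0972]
```

To row units: 0.0565 m is 0.904, -0.0157 m is -0.2512.

Request:
jog_arm([
  {"sx":-0.2512, "sy":0.904},
  {"sx":-0.2512, "sy":0.904},
  {"sx":-0.2512, "sy":0.904},
  {"sx":-0.2512, "sy":0.904},
  {"sx":-0.2512, "sy":0.904},
  {"sx":-0.2512, "sy":0.904},
  {"sx":-0.2512, "sy":0.904},
  {"sx":-0.2512, "sy":0.904},
], aperture=0.06)

```text
t: 19.4
eef_pos: [0.4239, -0.338, 0.2161]
eef_rot: [-0.001, 0.997, -0.071, 0.0]
force: [0.3, -0.2, -0.2]
opening: 0.0598
gripper_force: 0.0
```

Request:
jog_arm([
  {"sz":0.16, "az":0.045},
  {"sz":0.16, "az":0.045},
  {"sz":0.16, "az":0.045},
  {"sz":0.16, "az":0.045},
  {"sz":0.16, "az":0.045},
  {"sz":0.16, "az":0.045},
  {"sz":0.16, "az":0.045},
  {"sz":0.16, "az":0.045},
])

```text
t: 20.4
eef_pos: [0.4247, -0.3362, 0.1358]
eef_rot: [0.001, -0.701, 0.713, 0.0]
force: [0.1, -0.7, 0.4]
opening: 0.0602
gripper_force: 0.0
```

Request:
jog_arm([
  {"sz":0.16, "az":0.045},
  {"az":0.045},
  {"az":0.045},
  {"az":0.0433},
  {},
  {},
])

```text
t: 21.15
eef_pos: [0.4252, -0.3364, 0.1263]
eef_rot: [0.001, -0.412, 0.911, 0.001]
force: [0.9, 1.0, 0.2]
opening: 0.0602
gripper_force: 0.0
```

```bash
python3 - <<'E'
from go import *
show(np.array([.4268,-.3365,.024]),np.radians(138.4))
c=cam("top"); d=cam("side")
a=cv2.resize(c["frame"][140:240,250:350,::-1],None,fx=4,fy=4,interpolation=2);b=cv2.resize(d["frame"][140:240,300:400,::-1],None,fx=4,fy=4,interpolation=2)
cv2.imwrite("pics/p6.png",np.hstack([a,b]))
E
```

```text
now [ 0.4252 -0.3364  0.1263] target [ 0.4268 -0.3365  0.024 ] t 21.15
rot (tool) [0.001 0.002 0.004]  shift if not turned [-0.0008 -0.0014  0.1023]  shift after turn [-0.0009 -0.0012  0.1023]
```

View pics/p6.png

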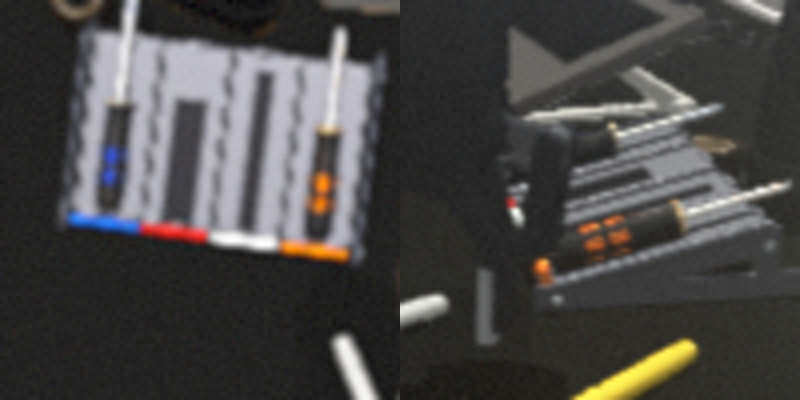

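The blue driver lies in its lane with its handle at the bar (108,208). Now picking up the hex set.

The manual's scale: shifts go in shares of 62.5 mm and turns go in shares of 4 rad. Converting my numbers, 0.04 m is 0.64, 0.022 m is 0.352.

Request:
jog_arm([
  {"sy":-0.016, "sz":0.64},
  {"sz":0.64},
  {"sz":0.352},
  {},
  {},
])

```text
t: 21.88
eef_pos: [0.4271, -0.3374, 0.0252]
eef_rot: [0.001, -0.411, 0.912, 0.0]
force: [-0.3, 0.1, 1.1]
opening: 0.06
gripper_force: 0.0
```

Request:
jog_arm([
  {},
  {},
  {},
  {},
  {},
], aperture=0)

```text
t: 22.5
eef_pos: [0.4271, -0.3374, 0.0256]
eef_rot: [0.001, -0.411, 0.912, 0.0]
force: [-0.6, 2.7, 6.1]
opening: 0.0268
gripper_force: 60.4
```

Request:
jog_arm([
  {"sz":-0.64},
  {"sz":-0.8},
  {"sz":-0.8},
  {"sz":-0.48},
  {"az":0.0413},
  {"az":0.0413},
  {"az":0.0413},
])

```text
t: 23.38
eef_pos: [0.4259, -0.3371, 0.1941]
eef_rot: [0.0, -0.172, 0.985, 0.002]
force: [0.1, -0.4, -2.4]
opening: 0.0267
gripper_force: 59.6
```

Request:
jog_arm([
  {"az":0.0413},
  {"az":0.0413},
  {"az":0.0413},
  {"ay":-0.0305},
  {"ay":-0.0305},
  {},
])

```text
t: 24.12
eef_pos: [0.4244, -0.3369, 0.1941]
eef_rot: [0.121, 0.072, 0.99, -0.007]
force: [-0.9, -0.0, -1.1]
opening: 0.0267
gripper_force: 59.6
```

```bash
python3 - <<'E'
from go import *
show(*lanepose("red",.052,.0245,clear=.06))
E
```

```text
now [ 0.4244 -0.3369  0.1941] target [0.6313 0.0324 0.1075] t 24.12
rot (tool) [ 0.002 -0.002 -0.006]  shift if not turned [-0.1258  0.3951  0.1217]  shift after turn [-0.1281  0.3945  0.1211]
```

To row units: 0.0493 m is 0.7888, -0.016 m is -0.256, -0.006 rad / 4 = -0.0015.

Request:
jog_arm([
  {"sx":-0.256, "sy":0.7888},
  {"sx":-0.256, "sy":0.7888},
  {"sx":-0.256, "sy":0.7888},
  {"sx":-0.256, "sy":0.7888},
  {"sx":-0.256, "sy":0.7888},
  {"sx":-0.256, "sy":0.7888},
  {"sx":-0.256, "sy":0.7888},
  {"sx":-0.256, "sy":0.7888, "az":-0.0015},
])

```text
t: 25.12
eef_pos: [0.6068, 0.0369, 0.2262]
eef_rot: [0.121, 0.068, 0.99, -0.009]
force: [1.3, -0.1, -1.2]
opening: 0.0266
gripper_force: 59.7
```

Request:
jog_arm([
  {"sz":0.8},
  {"sz":0.8},
  {"sz":0.32},
  {},
  {},
])

```text
t: 25.75
eef_pos: [0.6355, 0.0315, 0.1107]
eef_rot: [0.122, 0.068, 0.99, -0.008]
force: [0.3, 0.5, -1.2]
opening: 0.0265
gripper_force: 59.8
```

```bash
python3 - <<'E'
from go import *
show(*lanepose("red",.052,.0256,clear=.004))
E
```

```text
now [0.6355 0.0315 0.1107] target [0.6445 0.0305 0.0543] t 25.75
rot (tool) [0.001 0.001 0.002]  shift if not turned [0.0049 0.0002 0.057 ]  shift after turn [0.0049 0.0003 0.057 ]
```

To row units: 0.03 m is 0.48, 0.017 m is 0.272.

Request:
jog_arm([
  {"sx":0.08, "sz":0.48},
  {"sz":0.272},
  {},
  {},
  {},
])

```text
t: 26.38
eef_pos: [0.6417, 0.0305, 0.0642]
eef_rot: [0.122, 0.068, 0.99, -0.008]
force: [-0.4, -0.3, -0.8]
opening: 0.0268
gripper_force: 59.8
```

```bash
python3 - <<'E'
from go import *
show(*lanepose("red",.052,.0256,clear=.004))
c=cam("top"); d=cam("side")
a=cv2.resize(c["frame"][140:240,250:350,::-1],None,fx=4,fy=4,interpolation=2);b=cv2.resize(d["frame"][140:240,300:400,::-1],None,fx=4,fy=4,interpolation=2)
cv2.imwrite("pics/p7.png",np.hstack([a,b]))
E
```

```text
now [0.6417 0.0305 0.0642] target [0.6445 0.0305 0.0543] t 26.38
rot (tool) [0.002 0.002 0.001]  shift if not turned [-0.0003  0.0004  0.0103]  shift after turn [-0.0003  0.0004  0.0103]
```

View pics/p7.png

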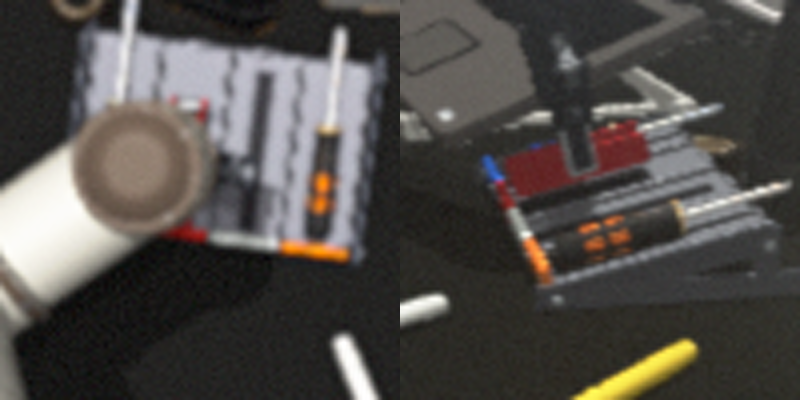

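The hex set sits straight over the red lane. Release, then go to the marker.

To row units: 0.009 m is 0.144.

Request:
jog_arm([
  {"sz":0.144},
  {},
  {},
])

```text
t: 26.85
eef_pos: [0.6431, 0.0299, 0.0538]
eef_rot: [0.121, 0.069, 0.99, -0.008]
force: [0.2, -0.3, -1.5]
opening: 0.0265
gripper_force: 59.8
```

Request:
jog_arm([
  {},
  {},
  {},
  {},
], aperture=0.035)

```text
t: 27.35
eef_pos: [0.6433, 0.03, 0.0543]
eef_rot: [0.122, 0.069, 0.99, -0.008]
force: [0.5, 0.2, -0.4]
opening: 0.0348
gripper_force: 0.0
```

Request:
jog_arm([
  {"sz":-0.48},
  {"sz":-0.8},
  {"sz":-0.8},
  {"sz":-0.64},
  {"ay":0.0305},
  {"ay":0.0305},
  {},
])

```text
t: 28.22
eef_pos: [0.604, 0.0354, 0.2189]
eef_rot: [0.001, 0.07, 0.998, 0.001]
force: [0.0, 0.0, -0.0]
opening: 0.0348
gripper_force: 0.0
```

```bash
python3 - <<'E'
from go import *
show(np.array([.443,-.1249,.12]),np.radians(112.2))
E
```

```text
now [0.604  0.0354 0.2189] target [ 0.443  -0.1249  0.12  ] t 28.23
rot (tool) [ 0.001  0.002 -0.527]  shift if not turned [ 0.1373 -0.1813  0.0985]  shift after turn [ 0.2097 -0.0876  0.0989]
```

To row units: 0.054 m is 0.864, 0.052 m is 0.832, -0.176 rad / 4 = -0.044.

Request:
jog_arm([
  {"az":-0.044},
  {"az":-0.044},
  {"az":-0.0438},
  {"sx":0.832, "sy":-0.352},
  {"sx":0.832, "sy":-0.352},
  {"sx":0.832, "sy":-0.352, "sz":0.48},
  {"sx":0.864, "sy":-0.352, "sz":0.64},
  {"sz":0.48},
], aperture=0.045)

```text
t: 29.22
eef_pos: [0.443, -0.1216, 0.1233]
eef_rot: [-0.0, -0.192, 0.981, 0.0]
force: [0.8, 0.5, 0.6]
opening: 0.0448
gripper_force: 0.0
```

Request:
jog_arm([
  {},
  {},
])

```text
t: 29.48
eef_pos: [0.4481, -0.1196, 0.1253]
eef_rot: [0.001, -0.194, 0.981, -0.0]
force: [0.3, 0.9, -0.1]
opening: 0.0449
gripper_force: 0.0
```

```bash
python3 - <<'E'
from go import *
show(np.array([.443,-.1249,.022]),np.radians(112.2))
c=cam("top"); d=cam("side")
a=cv2.resize(c["frame"][140:240,250:350,::-1],None,fx=4,fy=4,interpolation=2);b=cv2.resize(d["frame"][150:250,280:380,::-1],None,fx=4,fy=4,interpolation=2)
cv2.imwrite("pics/p8.png",np.hstack([a,b]))
E
```

```text
now [ 0.4481 -0.1196  0.1253] target [ 0.443  -0.1249  0.022 ] t 29.48
rot (tool) [-0.001  0.002  0.003]  shift if not turned [ 0.007  -0.0029  0.1033]  shift after turn [ 0.0067 -0.0029  0.1033]
```

View pics/p8.png

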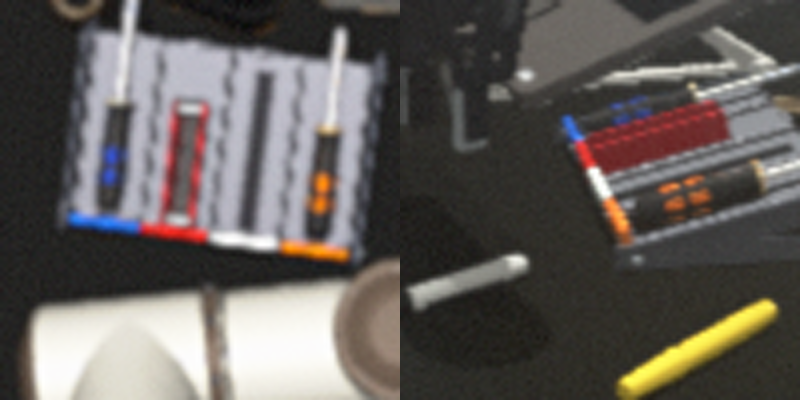

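The hex set lies straight in the red lane, end at the bar (178,225). Picking up the marker.

To row units: 0.04 m is 0.64, 0.0225 m is 0.36.

Request:
jog_arm([
  {"sx":0.112, "sy":-0.048, "sz":0.64},
  {"sz":0.64},
  {"sz":0.36},
  {},
  {},
])

```text
t: 30.2
eef_pos: [0.4433, -0.125, 0.023]
eef_rot: [0.001, -0.194, 0.981, 0.0]
force: [1.0, 0.4, 0.6]
opening: 0.0451
gripper_force: 0.0
```

Request:
jog_arm([
  {},
  {},
  {},
  {},
  {},
  {},
], aperture=0)

```text
t: 30.95
eef_pos: [0.4427, -0.1252, 0.0231]
eef_rot: [0.001, -0.193, 0.981, 0.0]
force: [-2.1, 0.7, 6.7]
opening: 0.0126
gripper_force: 58.6
```

Request:
jog_arm([
  {"sz":-0.64},
  {"sz":-0.8},
  {"sz":-0.8},
  {"az":0.0438},
  {"az":0.0438},
  {"az":0.0438},
  {"ay":-0.0305},
  {"ay":-0.0305},
])

```text
t: 31.95
eef_pos: [0.4425, -0.1252, 0.1626]
eef_rot: [0.124, 0.068, 0.99, -0.007]
force: [0.3, 0.1, -0.7]
opening: 0.0129
gripper_force: 59.0
```

Request:
jog_arm([
  {},
  {},
])

```text
t: 32.2
eef_pos: [0.443, -0.1253, 0.1628]
eef_rot: [0.122, 0.067, 0.99, -0.008]
force: [-0.3, 0.2, 0.3]
opening: 0.0131
gripper_force: 59.0
```

```bash
python3 - <<'E'
from go import *
show(*lanepose("white",.0675,.022,clear=.06))
E
```

```text
now [ 0.443  -0.1253  0.1628] target [ 0.6388 -0.0272  0.1089] t 32.2
rot (tool) [0.002 0.001 0.004]  shift if not turned [-0.1622  0.1236  0.0963]  shift after turn [-0.1618  0.1243  0.0959]
```

Request:
jog_arm([
  {"sx":-0.64, "sy":0.496},
  {"sx":-0.64, "sy":0.496},
  {"sx":-0.64, "sy":0.496},
  {"sx":-0.672, "sy":0.496},
  {"sz":0.8},
  {"sz":0.72},
  {},
  {},
])

```text
t: 33.2
eef_pos: [0.6387, -0.0268, 0.1104]
eef_rot: [0.123, 0.067, 0.99, -0.008]
force: [1.0, 0.3, 1.3]
opening: 0.013
gripper_force: 59.0
```

```bash
python3 - <<'E'
from go import *
show(*lanepose("white",.0675,.023))
c=cam("top"); d=cam("side")
a=cv2.resize(c["frame"][140:240,250:350,::-1],None,fx=4,fy=4,interpolation=2);b=cv2.resize(d["frame"][140:240,300:400,::-1],None,fx=4,fy=4,interpolation=2)
cv2.imwrite("pics/p9.png",np.hstack([a,b]))
E
```

```text
now [ 0.6387 -0.0268  0.1104] target [ 0.6522 -0.0291  0.0545] t 33.2
rot (tool) [0.002 0.002 0.003]  shift if not turned [ 0.0004 -0.0006  0.0575]  shift after turn [ 0.0003 -0.0005  0.0575]
```

View pics/p9.png

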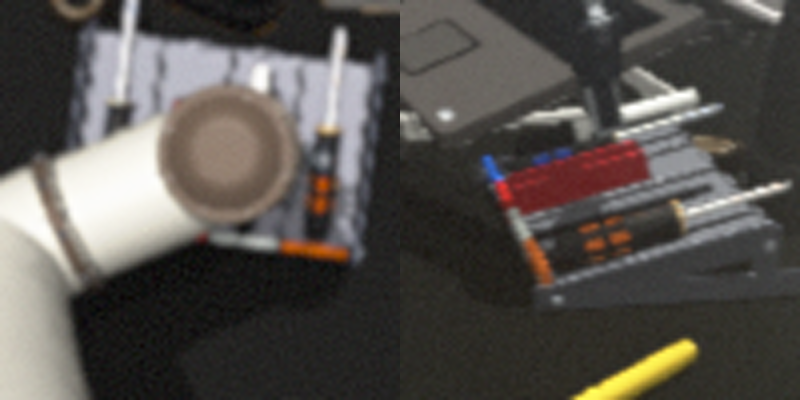

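The marker is held aligned with the white lane, its white end up-slope at (260,70). Lower and release.

To row units: 0.03 m is 0.48, 0.02 m is 0.32.

Request:
jog_arm([
  {"sz":0.48},
  {"sz":0.32},
  {"sz":0.104},
  {},
  {},
])

```text
t: 33.92
eef_pos: [0.6515, -0.0285, 0.0556]
eef_rot: [0.123, 0.067, 0.99, -0.007]
force: [-0.3, -0.1, -0.9]
opening: 0.0128
gripper_force: 59.0
```

Request:
jog_arm([
  {},
  {},
  {},
  {},
], aperture=0.024)

```text
t: 34.42
eef_pos: [0.6508, -0.0287, 0.054]
eef_rot: [0.121, 0.068, 0.99, -0.008]
force: [-1.0, 0.1, -0.6]
opening: 0.0242
gripper_force: 0.0
```

Request:
jog_arm([
  {"sz":-0.48},
  {"sz":-0.8},
  {"sz":-0.8},
  {"sx":0.96, "sz":-0.32},
  {"sx":0.96},
  {"sx":0.96},
  {"sx":0.48},
  {},
])

```text
t: 35.42
eef_pos: [0.4113, 0.0031, 0.1484]
eef_rot: [0.121, 0.067, 0.99, -0.008]
force: [0.3, 0.1, 0.6]
opening: 0.0239
gripper_force: 0.0
```

Request:
jog_arm([
  {"sy":-0.8, "sz":-0.48},
  {"sy":-0.96, "sz":-0.48},
  {"sy":-0.96},
  {"sy":-0.96},
  {},
])

```text
t: 36.05
eef_pos: [0.3695, -0.2231, 0.2056]
eef_rot: [0.122, 0.073, 0.99, -0.009]
force: [0.5, -0.1, 0.7]
opening: 0.0241
gripper_force: 0.0
```

```bash
python3 - <<'E'
from go import *
c=cam("top"); d=cam("side")
a=cv2.resize(c["frame"][140:240,250:350,::-1],None,fx=4,fy=4,interpolation=2);b=cv2.resize(d["frame"][140:240,300:400,::-1],None,fx=4,fy=4,interpolation=2)
cv2.imwrite("pics/p10.png",np.hstack([a,b]))
E
```

```text
(no output)
```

View pics/p10.png

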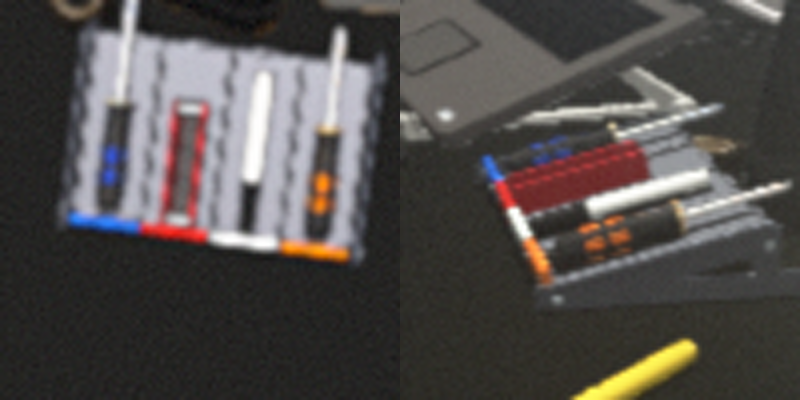

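All four tools lie straight in their own lanes, lower ends at the bars. The gaps at (108,210), (180,224), (245,232) and (316,242) are closed, the far ends match the painted outlines, and the arm is clear.

```bash
python3 -c "
from plant import env
print(env.job_done())"
```

```text
the job is handed in; nothing more can be done
None
```

The job is handed in at about 36 s: both screwdrivers (handles down), the hex-key set and the marker lie in their own colour lanes against the stop bars, and I did not touch the torch or ball pen.

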